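# Release the ratchet bookend and push it back

### The job

Make room in the book rack: with a fingertip press the black release pad of the sliding bookend down and, keeping it pressed, push the bookend back along its bar, away from the books, until it meets the wooden end stop; then let go of it. Only press and push: grasp or lift nothing. Leave the jotter and the two stacks of cards standing in the rack where they are, and do not disturb the other things on the desk.

Things in the scene. Friction and masses are not known exactly. Their poses are not given: they have to be found in the camera images.
- rack: wooden book rack fixed to the desk: base board 172 x 346 mm, 10 mm thick, with a 110 mm tall wooden end at its +y end, where the books stand. Origin on the desk under the board; its y axis runs along the bar towards the books, its x axis to the rack's far edge. An aluminium bar 20 mm wide (top 50 mm over the desk) runs along y at x = -60 mm; the bookend rides on it
- pad_top (a point): top centre of the black release pad, 76 mm over the desk when up; 34 mm across the bar, 50 mm along it. It moves with the bookend and is pressed straight down. Open above, but for the thumb stop at its -y end and the plate beyond its +y, +x corner (rack axes)
- thumb_stop (a point): top centre of the thumb stop, a grey lug of the bookend at the -y end of the pad (rack axes): 42 mm wide across the bar, 10 mm thick along it, 94 mm over the desk, 18 mm above the pad when that is up. Its centre is 37 mm from the pad's centre, its face towards the pad 32 mm
- end_stop (a point): top edge of the wooden end stop block at the -y end of the bar (60 mm above the desk, 36 mm wide), on the face that the bookend's carriage meets when it is fully back
- release (a joint): travel of the release pad: 0 up (may rest up to 0.004 down on a ratchet tooth), 0.010 fully down. The spring needs about 3 N at the start and 7 N fully down and lifts the pad again when it is let go. Pressed 0.005 or more, the pawl is clear of the teeth
- bookend (a joint): travel of the sliding bookend in the rack's -y direction, m: 0 close to the books, 0.140 fully back at the end stop. With the pad up a ratchet (teeth every 10 mm under the bar) lets it move only towards the books and blocks it the other way within 10 mm; with the pad held down it slides with about 2.5 N friction and stays where it is left
- jotter: a wire-bound jotter 90 x 20 x 115 mm standing on the rack's base between the two stacks of cards (origin: centre of its underside; z up). Loose; leave it standing
- cards_a: a banded stack of index cards, 126 mm long, 78 mm high, 20 mm thick, standing on edge at the fixed end of the rack (origin half-way up on one big face; its own x axis points up). Loose; leave it standing
- cards_b: a second, equal stack of index cards standing on edge, the one nearest the bookend (origin half-way up on one big face; its own x axis points up). Loose; leave it standing
- mug: beige mug with a handle, 90 x 129 x 94 mm, loose on the desk (origin: centre of its underside); leave it alone
- glue: upright glue stick, 25 mm diameter, 96 mm tall, loose on the desk (origin: centre of its underside); leave it alone
- measure: tape measure case, 34 x 79 x 60 mm, standing loose on the desk (origin: centre of its underside); leave it alone
- punch: hole punch, 92 x 112 x 68 mm, loose on the desk (origin: centre of its underside); leave it alone
- eraser_1: eraser, 21 x 48 x 12 mm, lying loose on the desk (origin: centre of its underside); leave it alone
- plate_top (a point): middle of the top edge of the bookend's grey upright plate (124 mm along the rack's x, 8 mm thick along y, 110 mm over the desk). Its near edge is 21 mm to the +x side of the pad's centre line, its middle 37 mm to the +y side of the pad's centre. The grey carriage under the pad is 42 mm wide, 82 mm long, 63 mm high

How it is judged:
By the outcome, as a careful person would: the job done as asked, in the order asked, and still so for the second after the job is handed in, with the robot touching nothing.
It also fails if it takes over 35 s, if anything falls off the work surface, if the arm or the gripper's body presses on something with over 40 N, if the wrist force passes 120 N, or if a joint passes its speed limit or range.

### The arm

A 7-joint arm with a two-finger parallel gripper is mounted at the origin on a cart in front of the work surface, level with it; the furniture and walls round the work are solid. World frame = base frame: x ahead of the robot, y to its left, z up, the work surface at z = 0. Lengths are in m, angles in degrees, forces in N, time in s.
With the tool pointing down it reaches from about 0.425 to 0.875 m from the base axis. Payload 8.4 kg.
Tool frame: the origin (TCP) lies midway between the tips of the shut fingers; the grasp point (between the pads) lies arm.pinch_z behind it (arm.pinch_z is the distance from the TCP to the grasp point, in m); z points along the fingers, y is the line along which they close (so a half turn about z gives the same grasp; the last joint's range is limited). The gripper opens to 85 mm and grips with 20 to 120 N. Pads are 22 mm wide; open, the fingers measure 114 mm over their backs; the gripper's body (76 mm by 85 mm) begins 54 mm behind the grasp point. The pads swing forward as they close: fully open they stand 13 mm farther back than shut.
Start: joints at [-73.579, 19.091, 2.286, 83.961, -0.768, 76.965, -3.352], TCP at [0.245, 0.602, 0.231] pointing down, gripper open.
Joint ranges: [-147.57, 147.57], [-21.85, 119.76], [-74.77, 79.35], [14.55, 137.4], [-85.83, 265.84], [4.83, 119.75], [-152.11, 152.11]. Speed limits (degrees/s): [127.2, 127.2, 159.86, 159.86, 180, 180, 180].

### API

Orientations are given as a 3x3 rotation matrix whose columns are the frame's x, y, z axes.
In Python, from plant import arm gives the robot as it stands.
- The arm moves only by the tool play_rows, never from a script. Its argument "commands" is a list of rows, each an object with "offset": the shift along the tool's x, y, z in m, a list of three; "dr": the turn, a rotation vector about the tool's x, y, z in rad, a list of three; "grip": the gripper's target within -1 to 1 (shut at 1, half-way at 0, fully open at -1). A call has exactly 10 rows; each row shifts and turns the commanded pose from where the row before left it, along the tool's axes as they then stand; what a row does not reach is not made up. A row lasts 1/12 s, in which the tool goes at most 41.7 mm and 7.16 degrees, less where a joint would pass 70% of its speed; a pose out of reach is approached as far as the arm can. A call with a gripper value outside its range is refused whole. The fingers move at their own pace and stop on an object; "newtons" is the grip in N (left out, the last holds). Time passes only in rows, so rows that do not move let the fingers close, or fill a call up. It gives the time, the measured TCP pose, the force, the opening and the grip force at its end, in the units of the state.
- arm.sense(): the state, without advancing time (a new reading comes with each control period).
- arm.read_camera(name): name is "scene" or "top" or "wrist"; returns a dict with "image" (420x560x3 uint8, blue, green, red), "range_z" (420x560 float32, m along the optical axis (not along the pixel's ray), 0 where there is no reading), "fx", "fy", "cx", "cy" (pixels), "D" ([k1, k2, p1, p2, k3] as OpenCV has them; the pictures are not rectified), "world_from_camera" (4x4, takes a point from camera to world coordinates); the wrist camera has in their place "hand_eye" (4x4, takes a point from camera to tool coordinates, whose origin is the TCP and whose axes are the flange's). Camera axes: x right, y up, looking along -z (the intrinsics and any distortion apply to the point x, -y, -z); pixel columns grow to the right and rows downward; lengths in m; the calibration is good to about 2 mm. A picture is of the moment at which its call begins: read the wrist's pose just before it.
- arm.close_job(): hands the job in; it is judged then, once.
The state is a dict: "t": time; "qpos": joint angles; "dq": joint speeds; "effort": joint torques, N m; "eef_pos": TCP position; "ee_rot": TCP orientation; "contact_force": force on the tool from outside, world axes, zero at the start; "ft_torque": the same for the moment, N m; "gripper_width": finger opening in m; "grip_force": force on a finger pad.
Only numpy, scipy, OpenCV 4.12 (cv2) and the standard library are available. Lean on these libraries where they do the work, as an engineer would, in place of code of your own. Each camera call takes 0.05 s, during which the arm holds its last target. There are 200 camera calls.

## Working session

There is one attempt and no reset: what is moved stays moved. The work goes in short steps, Python scripts to look and compute and a tool call to move; the robot and the scene stay as the last step left them, time stands still between calls to the robot, and variables do not carry over. Pictures are saved under pics/ and viewed, at most 10 in all, crops included, and the job is handed in when it is done.

Besides the shell and the picture viewer there is one more tool, called after ">>>" as name([rows], argument=value, ...), one row to a line, values as JSON. play_rows: Moves the arm, as the interface text tells. Its arguments: {"type":"object","properties":{"commands":{"type":"array"},"newtons":{"type":"number"}},"required":["commands"]}

```bash
mkdir -p pics; cat > h.py <<'E'
import numpy as np,cv2
from plant import arm
def pts(c):
    h,w=c["range_z"].shape
    u,v=np.meshgrid(np.arange(w),np.arange(h))
    K=np.array([[c["fx"],0,c["cx"]],[0,c["fy"],c["cy"]],[0,0,1]])
    n=cv2.undistortPoints(np.stack([u,v],-1).reshape(-1,1,2).astype(float),K,np.array(c["D"],float)).reshape(h,w,2)
    z=c["range_z"]
    P=np.stack([n[...,0]*z,-n[...,1]*z,-z,np.ones_like(z)],-1)
    return P@np.array(c["world_from_camera"]).T
E
python3 - <<'E'
from h import *
s=arm.sense();print(s["t"],s["eef_pos"],np.round(s["ee_rot"],3),s["contact_force"],arm.pinch_z)
for n in("top","scene"):
    c=arm.read_camera(n);cv2.imwrite(f"pics/{n}.png",c["image"]);np.save(n,pts(c)[...,:3])
E
```

```text
0.0 [0.24445207 0.60176702 0.23039538] [[-0.926  0.376 -0.001]
 [ 0.376  0.926 -0.002]
 [-0.    -0.002 -1.   ]] [-0.07498057 -0.48360018 -0.1910751 ] 0.0187
```

View pics/top.png

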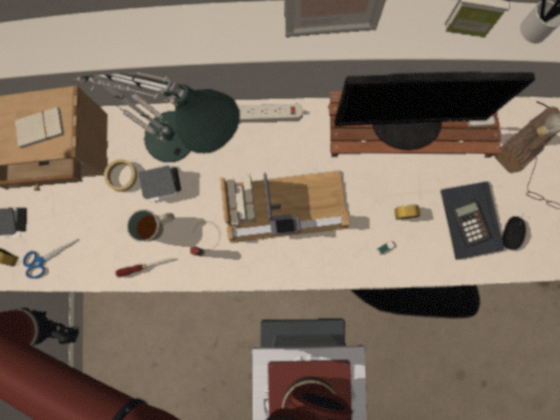

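View pics/scene.png

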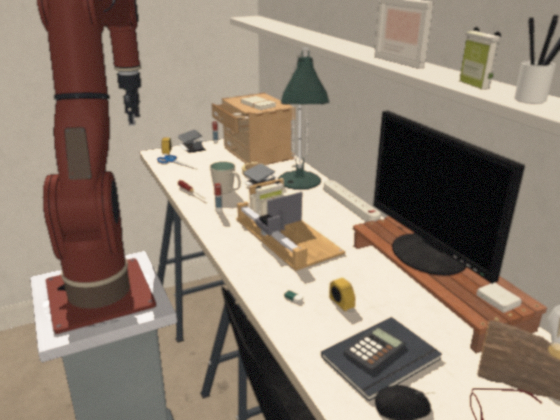

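The top view shows the rack at about (285,205), with the books at its left end, the plate at (268,197), the black pad at about (288,226) and the end stop near (345,220). I'll enlarge that area.

```bash
python3 - <<'E'
from h import *
im=cv2.imread("pics/top.png")[160:250,210:360]
cv2.imwrite("pics/crop.png",cv2.resize(im,None,fx=5,fy=5,interpolation=cv2.INTER_CUBIC))
P=np.load("top.npy")
for v in(214,218,222,226,230,234):
    print(v,[tuple(np.round(P[v,u]*1000).astype(int).tolist()) for u in range(264,308,4)])
for u,v in[(345,175),(348,215),(232,240),(222,182),(343,222),(197,251)]:print(u,v,np.round(P[v,u],3))
E
```

```text
214 [(532, 118, 9), (517, 101, 110), (531, 94, 12), (531, 83, 9), (531, 71, 11), (530, 60, 15), (523, 48, 59), (530, 37, 7), (531, 25, 4), (530, 14, 9), (529, 2, 11)]
218 [(520, 118, 9), (520, 106, 9), (512, 93, 64), (513, 82, 58), (513, 71, 60), (512, 60, 60), (512, 48, 61), (512, 37, 59), (506, 27, 99), (518, 14, 11), (517, 3, 13)]
222 [(509, 118, 10), (509, 107, 5), (502, 93, 61), (499, 81, 79), (499, 70, 76), (499, 60, 79), (499, 49, 76), (499, 38, 74), (496, 27, 94), (501, 15, 51), (500, 4, 57)]
226 [(492, 116, 50), (492, 104, 54), (491, 93, 58), (489, 82, 75), (347, 47, 1302), (489, 60, 70), (488, 49, 77), (488, 38, 75), (489, 27, 63), (485, 17, 94), (490, 5, 52)]
230 [(481, 116, 48), (481, 105, 51), (479, 93, 68), (478, 82, 72), (477, 71, 75), (477, 60, 76), (477, 49, 77), (476, 38, 78), (478, 27, 63), (474, 17, 93), (483, 4, 14)]
234 [(474, 118, 11), (473, 107, 13), (468, 93, 60), (468, 82, 60), (469, 72, 53), (473, 61, 10), (472, 50, 14), (472, 38, 10), (473, 27, 3), (472, 15, 3), (472, 3, 1)]
345 175 [ 0.642 -0.121  0.006]
348 215 [ 0.516 -0.118  0.062]
232 240 [0.457 0.209 0.021]
222 182 [0.607 0.224 0.112]
343 222 [ 0.497 -0.103  0.062]
197 251 [0.423 0.295 0.095]
```

View pics/crop.png

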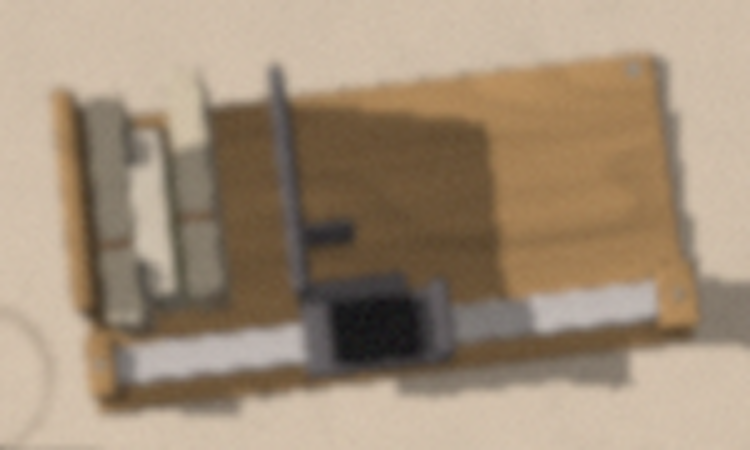

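```bash
python3 - <<'E'
from h import *
P=np.load("top.npy");im=cv2.imread("pics/top.png").astype(int)
g=im.sum(2);X,Y,Z=P[...,0],P[...,1],P[...,2]
box=(X>.42)&(X<.56)&(Y>-.13)&(Y<.23)
b=box&(abs(Z-.05)<.008)&(im.max(2)-im.min(2)<25)&((Y<0)|(Y>.105))&(X<.53)
q=P[b];k=np.polyfit(q[:,1],q[:,0],1);print(b.sum(),"bar slope",k,np.degrees(np.arctan(k[0])),q[:,1].min(),q[:,1].max(),"resid",np.std(q[:,0]-np.polyval(k,q[:,1])))
d=box&(im.max(2)<45)&(abs(Y-.06)<.05);q=P[d&(abs(Z-.076)<.01)];print("pad dark",d.sum(),q.mean(0),np.median(q,0),q.min(0),q.max(0))
t=box&(abs(Z-.094)<.006)&(Y<.045);q=P[t];print("thumb",t.sum(),q.mean(0),q.min(0),q.max(0))
t=box&(abs(Z-.06)<.006)&(Y<-.07);q=P[t];print("endstop",t.sum(),q.mean(0),q.min(0),q.max(0))
t=(X>.5)&(X<.66)&(abs(Z-.110)<.005)&(abs(Y-.11)<.04);q=P[t];k=np.polyfit(q[:,0],q[:,1],1);print("plate",t.sum(),q.mean(0),q.min(0),q.max(0),np.degrees(np.arctan(k[0])))
E
```

```text
494 bar slope [-0.0850003   0.49584361] -4.858479823019078 -0.09613174750982664 0.20283274120064504 resid 0.008505403021673904
pad dark 207 [0.49046396 0.05730049 0.07587271] [0.49056996 0.05705138 0.07606034] [0.47456764 0.03276747 0.06909997] [0.5077662  0.08133223 0.08204523]
thumb 57 [0.49379655 0.02202163 0.09445633] [0.47429669 0.01659817 0.08895032] [0.51530966 0.02715046 0.0997406 ]
endstop 108 [ 0.50675904 -0.10741929  0.05975301] [ 0.48888906 -0.12079882  0.05410362] [ 0.52553865 -0.07336544  0.06559824]
plate 125 [0.56975268 0.10418292 0.11089416] [0.50874613 0.09577956 0.10528521] [0.63054341 0.11338701 0.11457111] 5.793154735293158
```

The pad centre is at (0.4905, 0.0575, 0.076) and the thumb stop at (0.494, 0.022, 0.094). The rack is turned 5.8°. Sizes and heights match the given values. Next I'll turn the tool, shut the fingers and travel over.

>>> play_rows([
  {"offset":[0,0,0],"dr":[0,0,-0.0974],"grip":1},
  {"offset":[0,0,0],"dr":[0,0,-0.0974],"grip":1},
  {"offset":[0,0,0],"dr":[0,0,-0.0974],"grip":1},
  {"offset":[0,0,0],"dr":[0,0,-0.0974],"grip":1},
  {"offset":[0,0,0],"dr":[0,0,-0.0974],"grip":1},
  {"offset":[-0.0106,-0.0319,0],"dr":[0,0,0],"grip":1},
  {"offset":[-0.0106,-0.0319,0],"dr":[0,0,0],"grip":1},
  {"offset":[-0.0106,-0.0319,0],"dr":[0,0,0],"grip":1},
  {"offset":[-0.0106,-0.0319,0],"dr":[0,0,0],"grip":1},
  {"offset":[-0.0106,-0.0319,0],"dr":[0,0,0],"grip":1},
], newtons=40)

```text
t: 0.93
eef_pos: [0.3138, 0.4471, 0.2309]
ee_rot: [[-0.995, -0.101, -0.0], [-0.101, 0.995, -0.001], [0.0, -0.001, -1.0]]
contact_force: [0.9, -0.0, 0.6]
gripper_width: 0.0
grip_force: 0.0
```

>>> play_rows([
  {"offset":[-0.0106,-0.0319,0],"dr":[0,0,0],"grip":1},
  {"offset":[-0.0106,-0.0319,0],"dr":[0,0,0],"grip":1},
  {"offset":[-0.0106,-0.0319,0],"dr":[0,0,0],"grip":1},
  {"offset":[-0.0106,-0.0319,0],"dr":[0,0,0],"grip":1},
  {"offset":[-0.0106,-0.0319,0],"dr":[0,0,0],"grip":1},
  {"offset":[-0.0106,-0.0319,0],"dr":[0,0,0],"grip":1},
  {"offset":[-0.0106,-0.0319,0],"dr":[0,0,0],"grip":1},
  {"offset":[-0.0106,-0.0319,0],"dr":[0,0,0],"grip":1},
  {"offset":[-0.0106,-0.0319,0],"dr":[0,0,0],"grip":1},
  {"offset":[-0.0106,-0.0319,0],"dr":[0,0,0],"grip":1},
])

```text
t: 1.77
eef_pos: [0.4513, 0.1405, 0.2312]
ee_rot: [[-0.995, -0.101, -0.0], [-0.101, 0.995, 0.0], [0.0, 0.0, -1.0]]
contact_force: [0.3, 0.5, -0.3]
gripper_width: 0.0003
grip_force: 0.0
```

>>> play_rows([
  {"offset":[-0.0077,-0.0237,0],"dr":[0,0,0],"grip":1},
  {"offset":[-0.0077,-0.0237,0],"dr":[0,0,0],"grip":1},
  {"offset":[-0.0077,-0.0237,0],"dr":[0,0,0],"grip":1},
  {"offset":[-0.0077,-0.0237,0],"dr":[0,0,0],"grip":1},
  {"offset":[0,0,0.02],"dr":[0,0,0],"grip":1},
  {"offset":[0,0,0.02],"dr":[0,0,0],"grip":1},
  {"offset":[0,0,0.02],"dr":[0,0,0],"grip":1},
  {"offset":[0,0,0.01],"dr":[0,0,0],"grip":1},
  {"offset":[0,0,0],"dr":[0,0,0],"grip":1},
  {"offset":[0,0,0],"dr":[0,0,0],"grip":1},
])

```text
t: 2.6
eef_pos: [0.4912, 0.051, 0.1614]
ee_rot: [[-0.995, -0.101, -0.001], [-0.101, 0.995, -0.0], [0.001, -0.0, -1.0]]
contact_force: [-0.0, 0.2, 0.8]
gripper_width: -0.0001
grip_force: 0.0
```

```bash
python3 - <<'E'
from h import *
s=arm.sense();print(s["t"],s["eef_pos"],s["contact_force"])
c=arm.read_camera("wrist");T=np.eye(4);T[:3,:3]=s["ee_rot"];T[:3,3]=s["eef_pos"]
c["world_from_camera"]=T@np.array(c["hand_eye"]);P=pts(c);np.save("wrist",P[...,:3])
im=c["image"];cv2.imwrite("pics/w.png",im)
X,Y,Z=P[...,0],P[...,1],P[...,2]
ok=(c["range_z"]>0)&(abs(X-.49)<.04)&(abs(Y-.055)<.05)
d=ok&(im.max(2)<45)&(abs(Z-.076)<.006);q=P[d];print("pad",d.sum(),q[:,:3].mean(0),q.min(0),q.max(0))
t=ok&(abs(Z-.094)<.005);q=P[t];print("thumb",t.sum(),q[:,:3].mean(0),q.min(0),q.max(0))
E
```

```text
2.6 [0.49116505 0.05099694 0.16141132] [-0.00865911  0.17249585  0.82072037]
pad 3023 [0.48721972 0.057679   0.07618118] [0.47010337 0.03244923 0.07001009 1.        ] [0.50626507 0.08289435 0.07906099 1.        ]
thumb 1043 [0.49423961 0.03194678 0.09415506] [0.47159799 0.01517018 0.08900267 1.        ] [0.52996621 0.10026661 0.09891821 1.        ]
```

View pics/w.png

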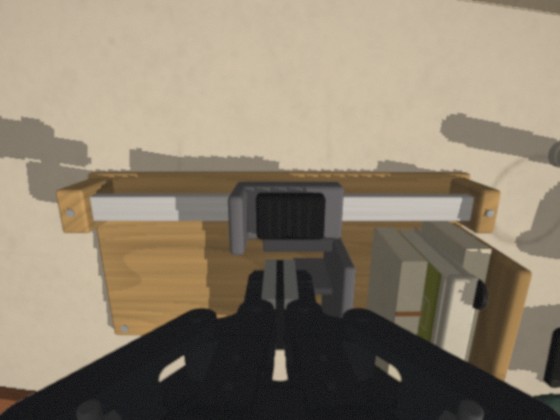

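The wrist view shows the pad at (252–324, 192–240), the thumb stop at (238, 218) and the bar level in the image, so the tool is aligned. I'll descend to just above the pad, moving 2 mm towards the robot.

>>> play_rows([
  {"offset":[0.002,0,0.015],"dr":[0,0,0],"grip":1},
  {"offset":[0,0,0.015],"dr":[0,0,0],"grip":1},
  {"offset":[0,0,0.015],"dr":[0,0,0],"grip":1},
  {"offset":[0,0,0.015],"dr":[0,0,0],"grip":1},
  {"offset":[0,0,0.01],"dr":[0,0,0],"grip":1},
  {"offset":[0,0,0.006],"dr":[0,0,0],"grip":1},
  {"offset":[0,0,0.004],"dr":[0,0,0],"grip":1},
  {"offset":[0,0,0],"dr":[0,0,0],"grip":1},
  {"offset":[0,0,0],"dr":[0,0,0],"grip":1},
  {"offset":[0,0,0],"dr":[0,0,0],"grip":1},
])

```text
t: 3.48
eef_pos: [0.4899, 0.0509, 0.0821]
ee_rot: [[-0.995, -0.101, 0.001], [-0.101, 0.995, 0.0], [-0.001, 0.0, -1.0]]
contact_force: [-0.4, 0.0, -0.2]
gripper_width: 0.0002
grip_force: 0.0
```

>>> play_rows([
  {"offset":[0,0,0.003],"dr":[0,0,0],"grip":1},
  {"offset":[0,0,0.003],"dr":[0,0,0],"grip":1},
  {"offset":[0,0,0.002],"dr":[0,0,0],"grip":1},
  {"offset":[0,0,0.002],"dr":[0,0,0],"grip":1},
  {"offset":[0,0,0.002],"dr":[0,0,0],"grip":1},
  {"offset":[0,0,0.001],"dr":[0,0,0],"grip":1},
  {"offset":[0,0,0.001],"dr":[0,0,0],"grip":1},
  {"offset":[0,0,0],"dr":[0,0,0],"grip":1},
  {"offset":[0,0,0],"dr":[0,0,0],"grip":1},
  {"offset":[0,0,0],"dr":[0,0,0],"grip":1},
])

```text
t: 4.32
eef_pos: [0.4898, 0.0509, 0.0676]
ee_rot: [[-0.995, -0.101, 0.001], [-0.101, 0.995, 0.0], [-0.001, 0.0, -1.0]]
contact_force: [0.8, 0.4, 5.7]
gripper_width: -0.0001
grip_force: 2.9
```

The pad reads 5.7 N, about 7 mm down. I'll press 1 mm more and start pushing.

>>> play_rows([
  {"offset":[0,0,0.001],"dr":[0,0,0],"grip":1},
  {"offset":[0,-0.003,0],"dr":[0,0,0],"grip":1},
  {"offset":[0,-0.004,0],"dr":[0,0,0],"grip":1},
  {"offset":[0,-0.004,0],"dr":[0,0,0],"grip":1},
  {"offset":[0,-0.004,0],"dr":[0,0,0],"grip":1},
  {"offset":[0,-0.004,0],"dr":[0,0,0],"grip":1},
  {"offset":[0,-0.004,0],"dr":[0,0,0],"grip":1},
  {"offset":[0,-0.004,0],"dr":[0,0,0],"grip":1},
  {"offset":[0,-0.004,0],"dr":[0,0,0],"grip":1},
  {"offset":[0,-0.004,0],"dr":[0,0,0],"grip":1},
])

```text
t: 5.15
eef_pos: [0.4932, 0.0165, 0.0666]
ee_rot: [[-0.995, -0.101, 0.001], [-0.101, 0.995, 0.001], [-0.001, 0.001, -1.0]]
contact_force: [-1.0, 2.7, 6.3]
gripper_width: -0.0
grip_force: 3.1
```

>>> play_rows([
  {"offset":[0,-0.006,0],"dr":[0,0,0],"grip":1},
  {"offset":[0,-0.006,0],"dr":[0,0,0],"grip":1},
  {"offset":[0,-0.006,0],"dr":[0,0,0],"grip":1},
  {"offset":[0,-0.006,0],"dr":[0,0,0],"grip":1},
  {"offset":[0,-0.006,0],"dr":[0,0,0],"grip":1},
  {"offset":[0,-0.006,0],"dr":[0,0,0],"grip":1},
  {"offset":[0,-0.005,0],"dr":[0,0,0],"grip":1},
  {"offset":[0,-0.005,0],"dr":[0,0,0],"grip":1},
  {"offset":[0,-0.003,0],"dr":[0,0,0],"grip":1},
  {"offset":[0,0,0],"dr":[0,0,0],"grip":1},
])

```text
t: 5.98
eef_pos: [0.4982, -0.033, 0.0667]
ee_rot: [[-0.995, -0.101, 0.001], [-0.101, 0.995, 0.0], [-0.001, 0.0, -1.0]]
contact_force: [0.6, -0.7, 6.6]
gripper_width: 0.0001
grip_force: 3.1
```

```bash
python3 - <<'E'
from h import *
c=arm.read_camera("top");P=pts(c)[...,:3];np.save("top2",P)
cv2.imwrite("pics/c2.png",cv2.resize(c["image"][160:250,210:360],None,fx=5,fy=5,interpolation=cv2.INTER_CUBIC))
s=arm.sense();print(s["eef_pos"],s["contact_force"])
E
```

```text
[ 0.49826614 -0.03307008  0.06666702] [-0.83117174 -0.5980397   6.51448363]
```

View pics/c2.png

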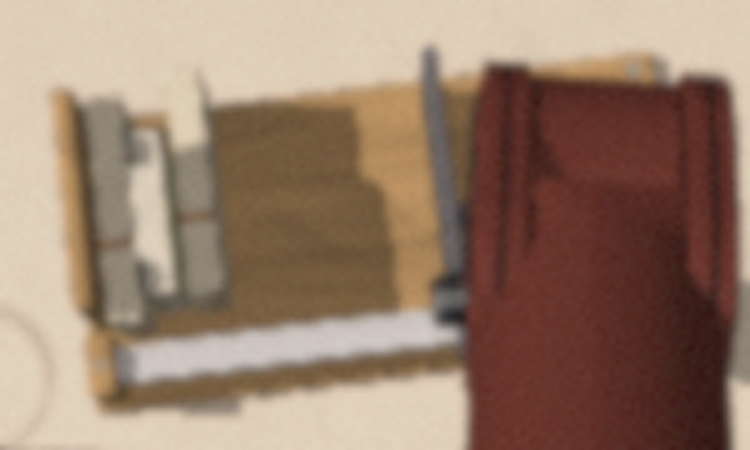

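The picture shows the plate about 84 mm further back, moving with the finger, and the books untouched. I'll continue to the stop.

>>> play_rows([
  {"offset":[0,-0.003,0],"dr":[0,0,0],"grip":1},
  {"offset":[0,-0.003,0],"dr":[0,0,0],"grip":1},
  {"offset":[0,-0.003,0],"dr":[0,0,0],"grip":1},
  {"offset":[0,-0.003,0],"dr":[0,0,0],"grip":1},
  {"offset":[0,-0.002,0],"dr":[0,0,0],"grip":1},
  {"offset":[0,-0.002,0],"dr":[0,0,0],"grip":1},
  {"offset":[0,-0.002,0],"dr":[0,0,0],"grip":1},
  {"offset":[0,-0.001,0],"dr":[0,0,0],"grip":1},
  {"offset":[0,-0.001,0],"dr":[0,0,0],"grip":1},
  {"offset":[0,-0.001,0],"dr":[0,0,0],"grip":1},
])

```text
t: 6.87
eef_pos: [0.5003, -0.0531, 0.0666]
ee_rot: [[-0.995, -0.101, 0.001], [-0.101, 0.995, 0.001], [-0.001, 0.001, -1.0]]
contact_force: [-0.6, 2.6, 5.6]
gripper_width: 0.0001
grip_force: 3.1
```

>>> play_rows([
  {"offset":[0,-0.002,0],"dr":[0,0,0],"grip":1},
  {"offset":[0,-0.002,0],"dr":[0,0,0],"grip":1},
  {"offset":[0,-0.001,0],"dr":[0,0,0],"grip":1},
  {"offset":[0,-0.001,0],"dr":[0,0,0],"grip":1},
  {"offset":[0,-0.001,0],"dr":[0,0,0],"grip":1},
  {"offset":[0,-0.001,0],"dr":[0,0,0],"grip":1},
  {"offset":[0,-0.001,0],"dr":[0,0,0],"grip":1},
  {"offset":[0,-0.001,0],"dr":[0,0,0],"grip":1},
  {"offset":[0,-0.001,0],"dr":[0,0,0],"grip":1},
  {"offset":[0,-0.001,0],"dr":[0,0,0],"grip":1},
])

```text
t: 7.7
eef_pos: [0.5015, -0.0647, 0.0666]
ee_rot: [[-0.995, -0.102, 0.0], [-0.102, 0.995, 0.001], [-0.0, 0.001, -1.0]]
contact_force: [-0.9, 4.3, 6.5]
gripper_width: 0.0
grip_force: 3.1
```

>>> play_rows([
  {"offset":[0,-0.001,0],"dr":[0,0,0],"grip":1},
  {"offset":[0,-0.001,0],"dr":[0,0,0],"grip":1},
  {"offset":[0,-0.001,0],"dr":[0,0,0],"grip":1},
  {"offset":[0,-0.001,0],"dr":[0,0,0],"grip":1},
  {"offset":[0,-0.001,0],"dr":[0,0,0],"grip":1},
  {"offset":[0,-0.001,0],"dr":[0,0,0],"grip":1},
  {"offset":[0,0,0],"dr":[0,0,0],"grip":1},
  {"offset":[0,0,0],"dr":[0,0,0],"grip":1},
  {"offset":[0,0,0],"dr":[0,0,0],"grip":1},
  {"offset":[0,0,0],"dr":[0,0,0],"grip":1},
])

```text
t: 8.53
eef_pos: [0.5021, -0.0705, 0.0666]
ee_rot: [[-0.995, -0.102, 0.0], [-0.102, 0.995, 0.001], [-0.0, 0.001, -1.0]]
contact_force: [-0.6, 3.4, 6.7]
gripper_width: -0.0001
grip_force: 3.1
```

```bash
python3 - <<'E'
from h import *
s=arm.sense();print(s["eef_pos"],s["contact_force"])
c=arm.read_camera("wrist");cv2.imwrite("pics/w2.png",c["image"])
P=pts(arm.read_camera("top"))[...,:3]
for Q in(np.load("top.npy"),np.load("top2.npy"),P):
    X,Y,Z=Q[...,0],Q[...,1],Q[...,2]
    t=(X>.56)&(X<.64)&(abs(Z-.110)<.005)&(abs(Y-.04)<.08);q=Q[t]
    # project on rack -y
    print(t.sum(),np.median(q[:,0]*.101-q[:,1]*.995))
E
```

```text
[ 0.50206604 -0.07046103  0.06655485] [-0.56699081  3.38402055  6.72799477]
75 -0.04589228544260644
83 0.03813896560455686
80 0.06921176174326765
```

View pics/w2.png

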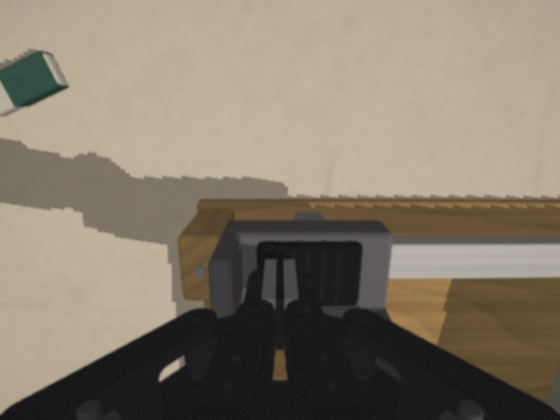

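The wrist view shows the carriage against the wooden block at about (225, 260). The bookend has moved 115 mm and the finger 122 mm, so the finger is now sliding on the pad. I'll push on to the lug to confirm the stop is met.

>>> play_rows([
  {"offset":[0,-0.001,0],"dr":[0,0,0],"grip":1},
  {"offset":[0,-0.001,0],"dr":[0,0,0],"grip":1},
  {"offset":[0,-0.001,0],"dr":[0,0,0],"grip":1},
  {"offset":[0,-0.001,0],"dr":[0,0,0],"grip":1},
  {"offset":[0,0,0],"dr":[0,0,0],"grip":1},
  {"offset":[0,0,0],"dr":[0,0,0],"grip":1},
  {"offset":[0,0,0],"dr":[0,0,0],"grip":1},
  {"offset":[0,0,0],"dr":[0,0,0],"grip":1},
  {"offset":[0,0,0],"dr":[0,0,0],"grip":1},
  {"offset":[0,0,0],"dr":[0,0,0],"grip":1},
])

```text
t: 9.47
eef_pos: [0.5025, -0.0744, 0.0666]
ee_rot: [[-0.995, -0.102, 0.0], [-0.102, 0.995, 0.001], [-0.0, 0.001, -1.0]]
contact_force: [-0.8, 3.4, 5.5]
gripper_width: -0.0001
grip_force: 3.1
```

>>> play_rows([
  {"offset":[0,-0.001,0],"dr":[0,0,0],"grip":1},
  {"offset":[0,-0.001,0],"dr":[0,0,0],"grip":1},
  {"offset":[0,-0.001,0],"dr":[0,0,0],"grip":1},
  {"offset":[0,-0.001,0],"dr":[0,0,0],"grip":1},
  {"offset":[0,0,0],"dr":[0,0,0],"grip":1},
  {"offset":[0,0,0],"dr":[0,0,0],"grip":1},
  {"offset":[0,0,0],"dr":[0,0,0],"grip":1},
  {"offset":[0,0,0],"dr":[0,0,0],"grip":1},
  {"offset":[0,0,0],"dr":[0,0,0],"grip":1},
  {"offset":[0,0,0],"dr":[0,0,0],"grip":1},
])

```text
t: 10.3
eef_pos: [0.5025, -0.0749, 0.0665]
ee_rot: [[-0.995, -0.104, -0.001], [-0.104, 0.995, 0.005], [0.001, 0.005, -1.0]]
contact_force: [-3.7, 16.8, 10.5]
gripper_width: -0.0001
grip_force: 9.8
```

The stop is firm at 17 N. I'll ease most of the side load without dragging the bookend back, then lift straight up.

>>> play_rows([
  {"offset":[0,0.001,0],"dr":[0,0,0],"grip":1},
  {"offset":[0,0.001,0],"dr":[0,0,0],"grip":1},
  {"offset":[0,0.0005,0],"dr":[0,0,0],"grip":1},
  {"offset":[0,0,-0.002],"dr":[0,0,0],"grip":1},
  {"offset":[0,0,-0.003],"dr":[0,0,0],"grip":1},
  {"offset":[0,0,-0.004],"dr":[0,0,0],"grip":1},
  {"offset":[0,0,-0.006],"dr":[0,0,0],"grip":1},
  {"offset":[0,0,-0.01],"dr":[0,0,0],"grip":1},
  {"offset":[0,0,-0.02],"dr":[0,0,0],"grip":1},
  {"offset":[0,0,-0.03],"dr":[0,0,0],"grip":1},
])

```text
t: 11.13
eef_pos: [0.5004, -0.0773, 0.1402]
ee_rot: [[-0.995, -0.101, -0.005], [-0.101, 0.995, -0.001], [0.005, -0.001, -1.0]]
contact_force: [0.9, -0.2, 0.1]
gripper_width: 0.0004
grip_force: 0.0
```

>>> play_rows([
  {"offset":[0,0,-0.03],"dr":[0,0,0],"grip":1},
  {"offset":[0,0,-0.03],"dr":[0,0,0],"grip":1},
  {"offset":[0,0.03,0],"dr":[0,0,0],"grip":1},
  {"offset":[0,0.035,0],"dr":[0,0,0],"grip":1},
  {"offset":[0,0.035,0],"dr":[0,0,0],"grip":1},
  {"offset":[0,0.035,0],"dr":[0,0,0],"grip":1},
  {"offset":[0,0.035,0],"dr":[0,0,0],"grip":1},
  {"offset":[0,0.035,0],"dr":[0,0,0],"grip":1},
  {"offset":[0,0.035,0],"dr":[0,0,0],"grip":1},
  {"offset":[0,0.03,0],"dr":[0,0,0],"grip":1},
])

```text
t: 11.97
eef_pos: [0.4743, 0.1936, 0.2014]
ee_rot: [[-0.995, -0.102, -0.0], [-0.102, 0.995, 0.0], [0.0, 0.0, -1.0]]
contact_force: [1.6, -0.5, -0.3]
gripper_width: -0.0003
grip_force: 0.0
```

```bash
python3 - <<'E'
from h import *
s=arm.sense();print(s["eef_pos"],s["contact_force"])
c=arm.read_camera("top");Q=pts(c)[...,:3]
X,Y,Z=Q[...,0],Q[...,1],Q[...,2]
t=(X>.56)&(X<.64)&(abs(Z-.110)<.005)&(abs(Y-.0)<.12);q=Q[t];print(t.sum(),np.median(q[:,0]*.101-q[:,1]*.995))
d=(c["image"].max(2)<45)&(abs(X-.5)<.04)&(abs(Y+.055)<.06)&(abs(Z-.074)<.012);print("pad",d.sum(),np.median(Q[d],0))
cv2.imwrite("pics/f.png",cv2.resize(c["image"][140:260,100:420],None,fx=2.5,fy=2.5,interpolation=cv2.INTER_CUBIC))
E
```

```text
[0.47432865 0.19364143 0.20144897] [ 1.57371804 -0.54942161 -0.33244356]
83 0.0688951182845227
pad 194 [ 0.50144619 -0.05746801  0.07683432]
```

View pics/f.png

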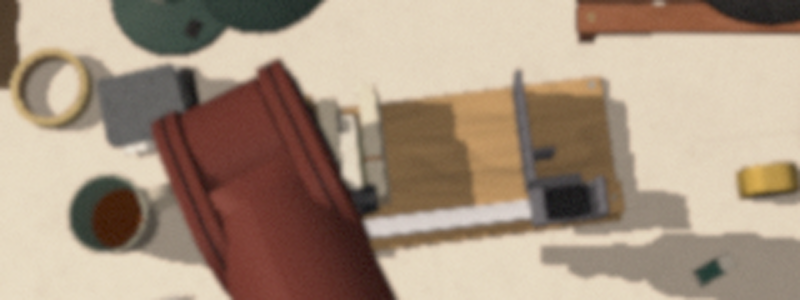

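The bookend is at the stop at (600, 200), the pad is up again at 77 mm, and the other things in view look undisturbed. The arm is clear, so I'm handing in.

```bash
python3 -c "
from plant import arm
print(arm.close_job())"
```

```text
the job is handed in; nothing more can be done
None
```

The bookend was pushed back about 115 mm to the wooden end stop with the pad held down (firm at 17 N), then let go; the pad sprang up, the arm is clear, nothing else appeared disturbed in the last picture (the arm hid part of the book end), and the job is handed in.

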